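# Lock a lamp panel in its jig and report it

### The arm

A 7-joint arm with a two-finger parallel gripper is mounted at the origin on the work surface. World frame = base frame: x ahead of the robot, y to its left, z up, the work surface at z = 0. Lengths are in m, angles in degrees, forces in N, time in s.
With the tool pointing down it reaches from about 0.375 to 0.925 m from the base axis. Payload 3.1 kg.
Tool frame: the origin (TCP) lies midway between the tips of the shut fingers; the grasp point (between the pads) lies 19 mm behind it; z points along the fingers, y is the line along which they close (so a half turn about z gives the same grasp; the last joint's range is limited). The gripper opens to 85 mm and grips with 20 to 120 N. Pads are 22 mm wide; open, the fingers measure 114 mm over their backs; the gripper's body (76 mm by 85 mm) begins 54 mm behind the grasp point. The pads swing forward as they close: fully open they stand 13 mm farther back than shut.
Start: joints at [-76.077, 21.939, 2.515, 91.553, -1.026, 66.532, -2.859], TCP at [0.217, 0.613, 0.231] pointing down, gripper open.
Joint ranges: [-149.38, 149.38], [-23.57, 123.04], [-84.95, 90], [0, 143.3], [-89.99, 269.99], [3.08, 112.72], [-163.45, 163.45]. Speed limits (degrees/s): [159.86, 159.86, 180, 180, 180, 180, 180].

### API

Orientations are given as [roll, pitch, yaw] about the fixed x, y, z axes, in that order (R = Rz(yaw) Ry(pitch) Rx(roll)).
In Python, from plant import arm gives the robot as it stands.
- The arm moves only by the shell command python3 -m inch 'ROWS' [FORCE]. ROWS is text: rows parted by semicolons, each of 7 numbers parted by spaces: the turn, a rotation vector about the tool's x, y, z scaled (see below), then the shift along the tool's x, y, z scaled (see below), then the gripper command: -1 is shut, 1 is fully open, values between are in proportion. In form: wx wy wz tx ty tz jaw; .... A call has 1 to 20 rows; each row is the pose to reach, as a shift and turn from the pose commanded when the call began, along the tool's axes at that moment, turning the shorter way round; what a row does not reach only later rows make up. The controller multiplies each number of a shift by 0.3 m and each number of a turn by pi rad. A row lasts 1/10 s, in which the tool goes at most 50 mm and 8.59 degrees, less where a joint would pass 70% of its speed; a pose out of reach is approached as far as the arm can. A call with a number of a shift or a turn outside -1 to 1 is refused whole. A call with a gripper value outside its range is refused whole. The fingers move at their own pace and stop on an object; FORCE is the grip in N (left out, the last holds). Time passes only in rows, so rows that repeat a pose let the fingers close. It gives the time, the measured TCP pose, the force, the opening and the grip force at its end, in the units of the state.
- arm.observe(): the state, without advancing time (a new reading comes with each control period).
- arm.read_camera(name): name is "scene" or "side" or "wrist"; returns a dict with "img" (420x560x3 uint8, blue, green, red), "fx", "fy", "cx", "cy" (pixels), "R" (3x3) and "t" (3): a world point X has camera coordinates R X + t. Camera axes: x right, y down, z forward; pixel columns grow to the right and rows downward; lengths in m; the calibration is good to about 2 mm. A picture is of the moment at which its call begins. There is no depth.
- arm.finish_job(): hands the job in; it is judged then, once.
The state is a dict: "time_s": time; "q": joint angles; "qvel": joint speeds; "tau": joint torques, N m; "ee_pos": TCP position; "tcp_rot": TCP orientation; "wrist_force": force on the tool from outside, world axes, zero at the start; "wrist_torque": the same for the moment, N m; "grip_width": finger opening in m; "grip_force": force on a finger pad.
Only numpy, scipy, OpenCV 4.12 (cv2) and the standard library are available. Lean on these libraries where they do the work, as an engineer would, in place of code of your own. Each camera call takes 0.05 s, during which the arm holds its last target. There are 200 camera calls.

### The job

Lock the lamp panel in its sloped jig: turn the black wing knob clockwise until the sprung follower lever drops into the notch of the brass cam, and leave it there. Only then report the jig locked by pushing the green roller arm of the limit switch sideways until it trips, without bending it right over to its stop, and let it spring back. Leave the red switch and the other things on the bench alone.

Things in the scene. Friction and masses are not known exactly. Their poses are not given: they have to be found in the camera images.
- knob_grip (a point): Centre of the grip of the black wing knob on the jig's deck, which slopes 32 degrees and faces the robot. The wing is a bar 86 mm long (x axis), 20 mm thick (y), 40 mm high; pinch it across its thickness. z axis: the turning axis, square to the deck, pointing away from it. The axes turn with the knob. The deck lies 70 mm below this point along z.
- knob (a joint): Angle of the wing knob in rad; grows as it turns clockwise seen looking at it (about -z of knob_grip). The notch is 1.1 to 2.5 rad on from the start, differing from jig to jig. It turns with about 0.15 N m. In the notch it centres itself; turned on it climbs out of the notch again (about 0.3 N m onwards, 0.6 N m back) and is then not locked. Let go of on the rim, it stays.
- follower (a joint): Swing of the sprung follower lever (steel, 200 mm, orange tongue at its end) in rad: 0 to 0.06 while its roller rides on the brass cam's round rim, about 0.18 when dropped fully into the notch; the tongue then has swung some 30 mm down the slope over the edge of the lamp panel. The lever lies 19 to 38 mm above the deck and passes 56 mm from the knob's axis.
- tongue (a point): Middle of the orange tongue at the lever's free end, 45 x 16 x 8 mm; moves as the lever drops.
- green_roller (a point): Centre of the green roller (28 mm across, 24 mm wide) on top of the green switch's arm, 163 mm above the bench, 80 mm above the arm's pivot. x axis: along the pivot, y axis: the way the arm can be pushed (only towards +y; at rest it stands upright against a stop), z axis: up the arm. The arm below is a bar 12 mm (y) by 10 mm (x).
- green_switch: Grey body of the green switch, fixed to the bench, 50 x 60 mm, reaching 92 mm above the bench; foot plate 70 x 80 mm. Origin at the centre of its underside, axes as the upright roller's.
- green_arm (a joint): Lean of the green roller arm in rad: 0 upright, growing as it is pushed towards +y. It trips at 0.35 and meets its stop at 1.0 (0.9 or more counts as bent right over); a spring (about 3 N at the roller at 0.35) brings it back to 0.
- red_roller (a point): Centre of the red roller of the second, equal switch (line stop), same sizes and axes. Not to be pushed.
- red_arm (a joint): Lean of the red roller arm in rad; 0 upright; it trips at 0.2.
- cup: white plastic cup, 72 mm across, 75 mm high, open. Not to be disturbed. Origin at the centre of its underside.
- driver: electric screwdriver lying down, 205 mm long, 42 mm thick, black and grey. Not to be disturbed. Origin at the centre of its underside.
- remote: white remote housing, 95 x 46 x 18 mm, lying flat. Not to be disturbed. Origin at the centre of its underside.
- strip: white diffuser strip, 120 x 30 x 6 mm, lying flat. Not to be disturbed. Origin at the centre of its underside.
- jar: clear jar, 66 mm across, 85 mm high. Not to be disturbed. Origin at the centre of its underside.
- screwbox: open white carton of screws, 130 x 100 x 45 mm. Not to be disturbed. Origin at the centre of its underside.

How it is judged (in metres and radians):
On the way, in this order (a step that is already met when the one before it is completed fails the run):
1. the follower lever has dropped into the cam's notch (value of joint follower above 0.13 rad), for 0.3 s.
2. the green roller arm is pushed over until it trips, with the follower in its notch (value of joint green_arm above 0.35 rad and value of joint follower above 0.13 rad), for 0.05 s.
At the end, for the whole second after the job is handed in: The follower lever rests in the cam's notch (joint above 0.13 rad) and the green and red roller arms stand upright again (below 0.1 rad) (value of joint follower above 0.13 rad and value of joint each of green_arm, red_arm below 0.1 rad); the robot touches nothing.
It fails at once if the green switch trips while the follower is not in its notch (value of joint green_arm above 0.35 rad and value of joint follower below 0.11 rad).
It fails at once if the green roller arm is bent right over (0.9 rad or more) (value of joint green_arm above 0.9 rad).
It fails at once if the red switch trips (value of joint red_arm above 0.2 rad).
It fails at once if one of the other things on the bench is moved by more than 30 mm (distance of any of cup, driver, remote, strip, jar, screwbox from where it was at the start of the episode above 0.03 m).
It also fails if it takes over 72 s, if anything falls off the work surface, if the arm or the gripper's body presses on something with over 40 N, if the wrist force passes 120 N, or if a joint passes its speed limit or range.

## Working session

There is one attempt and no reset: what is moved stays moved. The work goes in short steps, Python scripts to look and compute and a shell command to move; the robot and the scene stay as the last step left them, time stands still between calls to the robot, and variables do not carry over. Pictures are saved under pics/ and viewed, at most 10 in all, crops included, and the job is handed in when it is done.

```bash
ls; mkdir -p pics
python3 - <<'E'
from plant import arm
import cv2,pickle
d={}
for n in ("scene","side","wrist"):
    c=arm.read_camera(n); d[n]=c; cv2.imwrite(f"pics/{n}0.png",c["img"])
    print(n,c["fx"],c["cx"],c["cy"],(-c["R"].T@c["t"]).round(3),c["R"][2].round(2))
pickle.dump(d,open("cam0.pkl","wb"))
o=arm.observe();print(o["time_s"],o["ee_pos"],o["tcp_rot"],o["wrist_force"])
E
```

```text
pics
scene 384.08597444589225 273.2408372477013 197.0565906320883 [1.391 0.222 0.744] [-0.79 -0.24 -0.57]
side 483.61814501658137 278.167530355934 212.3587639396879 [ 0.351 -0.902  1.082] [ 0.13  0.67 -0.73]
wrist 366.9403856080395 283.1522108365807 208.5040561218984 [0.147 0.637 0.373] [ 0.27 -0.1  -0.96]
0.15 [0.21701144 0.61192317 0.230177  ] [-1.79881391e+02  4.75786209e-03  1.60476468e+02] [ 0.72222384 -0.18689546  0.11312467]
```

View pics/scene0.png

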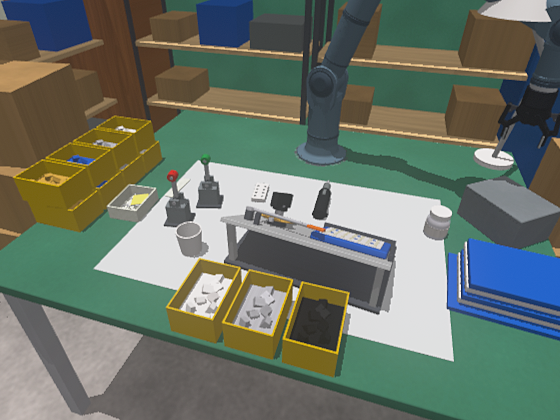

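View pics/side0.png

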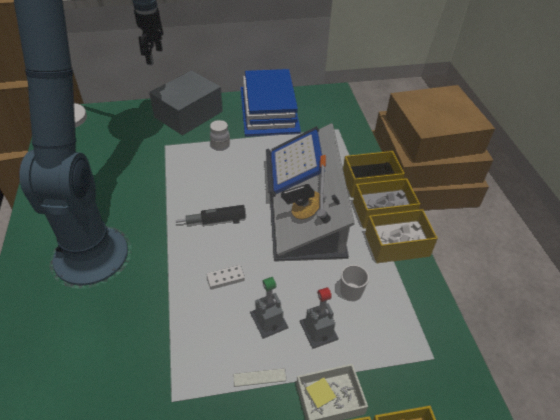

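The scene view shows the knob at about (282,200), green roller at (205,159) and red at (172,176). In the side view they are at (299,193), (270,284) and (324,293), with the tongue at (323,160). Next I'll triangulate these and enlarge the side view.

```bash
cat > h.py <<'E'
import numpy as np,cv2
from scipy.spatial.transform import Rotation as Ro
def ray(c,p):
    v=np.array([(p[0]-c["cx"])/c["fx"],(p[1]-c["cy"])/c["fy"],1.]); return -c["R"].T@c["t"],c["R"].T@v
def onz(c,p,z):
    o,v=ray(c,p); return o+v*(z-o[2])/v[2]
def onpl(c,p,q,n):
    o,v=ray(c,p); return o+v*((q-o)@n)/(v@n)
def tri(c1,p1,c2,p2):
    a,u=ray(c1,p1);b,v=ray(c2,p2)
    s=np.linalg.lstsq(np.c_[u,-v],b-a,rcond=None)[0]
    A=a+u*s[0];B=b+v*s[1]; return (A+B)/2,np.linalg.norm(A-B)
def proj(c,X):
    k=c["R"]@np.asarray(X)+c["t"]; return np.array([c["cx"]+c["fx"]*k[0]/k[2],c["cy"]+c["fy"]*k[1]/k[2]])
def blob(c,lo,hi,box,show=1):
    x0,y0,x1,y1=box
    m=cv2.inRange(cv2.cvtColor(c["img"],cv2.COLOR_BGR2HSV)[y0:y1,x0:x1],lo,hi)
    n,l,s,ce=cv2.connectedComponentsWithStats(m)
    i=1+np.argmax(s[1:,4]); r=s[i,:4]
    if show: print("blob",ce[i]+[x0,y0],r+[x0,y0,0,0],s[i,4])
    return ce[i]+[x0,y0]
E
python3 - <<'E'
import pickle;from h import *
d=pickle.load(open("cam0.pkl","rb"));a,b=d["scene"],d["side"]
G=((45,80,40),(80,255,255));R=((0,150,80),(6,255,255));O=((5,150,150),(15,255,255))
g=tri(a,blob(a,*G,(195,150,215,172)),b,blob(b,*G,(258,272,280,294)));print("green",g)
r=tri(a,blob(a,*R,(160,165,185,187)),b,blob(b,*R,(312,282,334,304)));print("red",r)
t=tri(a,blob(a,*O,(300,215,330,240)),b,blob(b,*O,(310,150,330,172)));print("tongue",t)
print("knob",tri(a,(282,197),b,(299,193)))
for n,p in dict(cup=(354,294),driver=(224,215),remote=(226,278)).items(): print(n,onz(b,p,0.01))
cv2.imwrite("pics/c1.png",np.hstack([cv2.resize(b["img"][130:270,245:365],None,fx=3.3,fy=3.3,interpolation=2),cv2.resize(a["img"][150:290,215:335],None,fx=3.3,fy=3.3,interpolation=2)]))
E
```

```text
blob [204.75213675 155.49145299] [195 150  20  15] 234
blob [269.2        282.51111111] [264 277  11  12] 90
green (array([ 0.45565674, -0.28526621,  0.17203205]), np.float64(0.0035208230270208944))
blob [172.29230769 174.32307692] [167 170  11  11] 65
blob [324.7  292.45] [320 289  10   8] 60
red (array([ 0.57545398, -0.32936762,  0.16669164]), np.float64(0.0004990578175905521))
blob [315.46153846 227.51923077] [307 225  18   7] 52Traceback (most recent call last):
  File "<stdin>", line 6, in <module>
  File "h.py", line 19, in blob
    i=1+np.argmax(s[1:,4]); r=s[i,:4]
        ~~~~~~~~~^^^^^^^^^
    return _wrapfunc(a, 'argmax', axis=axis, out=out, **kwds)
    return bound(*args, **kwds)
ValueError: attempt to get argmax of an empty sequence
```

Run:
```python
import pickle;from h import *
d=pickle.load(open("cam0.pkl","rb"));a,b=d["scene"],d["side"]
h=cv2.cvtColor(a["img"],cv2.COLOR_BGR2HSV)
print(h[160,200:211].tolist(), h[152,204].tolist()); h=cv2.cvtColor(b["img"],cv2.COLOR_BGR2HSV);print(h[160,318:328].tolist())
print("knob",tri(a,(282,197),b,(299,193)))
for n,p in dict(cup=(354,294),driver=(224,215),remote=(226,278)).items(): print(n,onz(b,p,0.01))
cv2.imwrite("pics/c1.png",np.hstack([cv2.resize(b["img"][130:270,245:365],None,fx=3.3,fy=3.3,interpolation=2),cv2.resize(a["img"][150:290,215:335],None,fx=3.3,fy=3.3,interpolation=2)]))
```

```text
[[71, 66, 123], [66, 139, 81], [66, 102, 95], [69, 46, 110], [70, 27, 115], [69, 41, 100], [68, 101, 96], [67, 119, 92], [67, 117, 89], [70, 113, 97], [75, 100, 127]] [77, 98, 130]
[[111, 154, 114], [117, 104, 96], [4, 105, 100], [11, 179, 137], [12, 190, 142], [11, 176, 146], [11, 169, 145], [10, 120, 134], [10, 37, 123], [30, 2, 118]]
knob (array([ 0.58289236, -0.00175842,  0.15934612]), np.float64(0.005736562740121071))
cup [ 0.68879273 -0.2485684   0.01      ]
driver [0.38088632 0.08361419 0.01      ]
remote [ 0.36373727 -0.14458087  0.01      ]
```

View pics/c1.png

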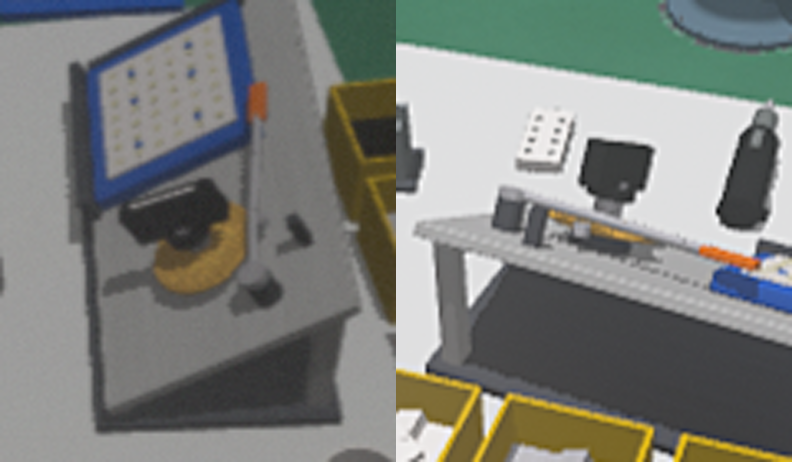

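The crop shows the black wing running roughly up the slope. The lever runs from its pivot, at side crop (257,270), to the orange tongue at (257,100). Next is the deck frame.

Run:
```python
import pickle;from h import *
d=pickle.load(open("cam0.pkl","rb"));a,b=d["scene"],d["side"]
sc=lambda x,y:((x-396)/3.3+215,y/3.3+150)
sd=lambda x,y:(x/3.3+245,y/3.3+130)
P={}
for n,p,q in (("rearR corner",sc(415,230),sd(358,307)),("pivot cap",sc(512,190),sd(258,272)),("tongue",sc(730,257),sd(258,100)),
  ("wing centre",sc(616,168),sd(176,212)),("stud",sc(540,207),sd(295,220))):
    P[n],e=tri(a,p,b,q);print(n,P[n].round(3),round(e,4))
O=((5,110,90),(15,255,255));
t=tri(a,blob(a,*O,(300,215,330,240)),b,blob(b,*O,(312,148,330,172)));print("tongue",t)
v=t[0]-P["pivot cap"];print("lever yaw",np.degrees(np.arctan2(v[1],v[0])),np.linalg.norm(v))
g=tri(a,(205,160.5),b,(269.4,283));print("green",g)
cv2.imwrite("pics/c2.png",np.hstack([cv2.resize(a["img"][140:250,150:250],None,fx=4,fy=4,interpolation=2),cv2.resize(b["img"][260:370,240:340],None,fx=4,fy=4,interpolation=2)]))
```

```text
rearR corner [ 0.705 -0.123  0.147] 0.0008
pivot cap [ 0.635 -0.072  0.147] 0.0029
tongue [0.68  0.114 0.16 ] 0.0004
wing centre [0.584 0.    0.15 ] 0.0002
stud [ 0.673 -0.036  0.165] 0.0042
blob [315.62068966 227.70689655] [307 225  18   7] 58
blob [322.79245283 160.        ] [320 155   6  11] 53
tongue (array([0.67929083, 0.11302893, 0.16104074]), np.float64(0.0026142351384676877))
lever yaw 76.57997397954392 0.19079350428229572
green (array([ 0.45925662, -0.28100581,  0.15905614]), np.float64(0.0030373799040672622))
```

View pics/c2.png

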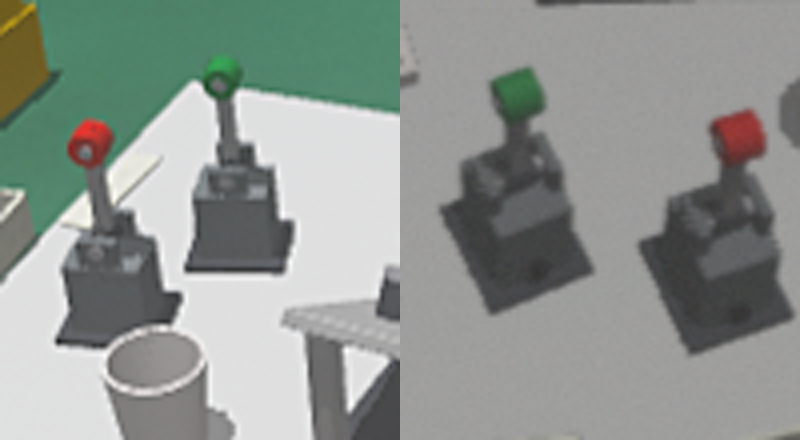

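The green roller is at scene crop (222,77) and side crop (518,95), its foot plate corners at about (442,208), (490,312) and (592,270). The pivot ears lie along the plate's bottom edge direction. Next I'll compute yaws.

Run:
```python
import pickle;from h import *
d=pickle.load(open("cam0.pkl","rb"));a,b=d["scene"],d["side"]
s2=lambda x,y:((x-400)/4+240,y/4+260); s1=lambda x,y:(x/3.3+245,y/3.3+130)
def edge(n,p,q,z):
    A,B=onz(b,p,z),onz(b,q,z);v=B-A;print(n,A.round(3),B.round(3),"len",np.linalg.norm(v).round(3),"yaw",np.degrees(np.arctan2(v[1],v[0])).round(1))
edge("plate x",s2(490,312),s2(592,270),0.004);edge("plate y",s2(490,312),s2(442,208),0.004)
edge("redplate x",s2(695,353),s2(793,315),0.004)
edge("jig base",s1(98,430),s1(340,428),0.005)
edge("jig base front",s1(98,430),s1(80,65),0.005)
A=tri(a,(220.5,219.5),b,(353.5,223))[0]
# rear deck edge: far end in scene (392,264); side far end
print("rear corner",A)
o=onpl(a,(392,262),A,np.array([0,0,1.]));v=o-A;print("deck rear edge yaw",o,np.degrees(np.arctan2(v[1],v[0])))
w=d["wrist"];print(w["R"].round(3))
```

```text
plate x [ 0.434 -0.331  0.004] [ 0.501 -0.313  0.004] len 0.069 yaw 15.1
plate y [ 0.434 -0.331  0.004] [ 0.415 -0.255  0.004] len 0.079 yaw 104.0
redplate x [ 0.552 -0.378  0.004] [ 0.616 -0.364  0.004] len 0.067 yaw 12.8
jig base [ 0.503 -0.103  0.005] [ 0.705 -0.134  0.005] len 0.205 yaw -8.5
jig base front [ 0.503 -0.103  0.005] [0.564 0.367 0.005] len 0.475 yaw 82.6
rear corner [ 0.70454245 -0.12388006  0.14804121]
deck rear edge yaw [0.73058449 0.29420019 0.14804121] 86.43567496448061
[[ 0.335  0.942 -0.002]
 [ 0.903 -0.32   0.286]
 [ 0.269 -0.097 -0.958]]
```

```bash
python3 -m inch '0 0 0.1 0 0 -0.15 0.2;0 0 0.1 0 0 -0.3 0.2;0 0 0.1 0 0 -0.4 0.2;0 0 0.1 0 0 -0.4 0.2' 40
cat > t.py <<'E'
import pickle,sys;from h import *
from plant import arm
# rotvec/shift of the tool to a target pose, in the units of inch
def rel(Rt,pt):
    o=arm.observe();R0=Ro.from_euler("xyz",o["tcp_rot"],degrees=True)
    w=(R0.inv()*Ro.from_matrix(Rt)).as_rotvec();s=R0.inv().apply(np.asarray(pt)-o["ee_pos"])
    print("turn",(w/np.pi).round(3),"deg",np.degrees(np.linalg.norm(w)).round(1),"shift",(s/.3).round(3)); return w/np.pi,s/.3
def deck(y=-7.):
    y=np.radians(y);s,c=np.sin(np.radians(32)),np.cos(np.radians(32))
    u=np.array([c*np.cos(y),c*np.sin(y),s]);n=np.array([-s*np.cos(y),-s*np.sin(y),c]);return u,np.cross(n,u),n   # uphill, left, normal
def tool(ang,y=-7.): # tool x at ang from uphill (about n), z=-n
    u,l,n=deck(y);a=np.radians(ang);x=u*np.cos(a)+l*np.sin(a);return np.c_[x,np.cross(-n,x),-n]
E
python3 - <<'E'
from t import *
d=pickle.load(open("cam0.pkl","rb"));b=d["side"];o=arm.observe();print(o["q"],o["ee_pos"],o["tcp_rot"])
u,l,n=deck();K=np.array([.584,0,.15])
for p,q in (((120,210),(218,182)),((135,243),(228,213))):
    A,B=[onpl(b,(x/3.3+245,y/3.3+130),K+.02*n,n) for x,y in (p,q)];v=B-A;print(np.linalg.norm(v),np.degrees(np.arctan2(v@l,v@u)))
for s in (0,180): rel(tool(s),K+.17*n)
E
```

```text
time_s: 0.55
ee_pos: [0.2182, 0.6153, 0.3581]
tcp_rot: [179.4, -0.2, 142.5]
wrist_force: [0.1, 0.1, 0.4]
grip_width: 0.0511
grip_force: 0.0
[-78.65008471  17.55936407   5.87153635  82.53059596  -1.80854613
  79.33843992 -20.2732935 ] [0.21820861 0.61533616 0.3580547 ] [179.38247308  -0.24140241 142.46417997]
0.09205623937263475 -11.596021888881834
0.08456911805422836 -8.330401277165192
turn [-0.23   0.058  0.802] deg 150.5 shift [-1.959 -1.038  0.194]
turn [-0.044 -0.174 -0.166] deg 44.0 shift [-1.959 -1.038  0.194]
```

```bash
python3 -m inch '-0.02 -0.08 -0.1 -0.5 -0.26 0 0.2;-0.02 -0.08 -0.1 -0.5 -0.26 0 0.2;-0.02 -0.08 -0.1 -0.5 -0.26 0 0.2;-0.02 -0.08 -0.1 -0.98 -0.52 0 0.2;-0.02 -0.08 -0.1 -0.98 -0.52 0 0.2;-0.02 -0.08 -0.1 -0.98 -0.52 0 0.2;-0.02 -0.08 -0.1 -0.98 -0.52 0 0.2;-0.02 -0.08 -0.1 -0.98 -0.52 0 0.2' 40;  python3 - <<'E'
from t import *
u,l,n=deck();K=np.array([.584,0,.15]);print(arm.observe()["q"])
rel(tool(170),K+.17*n)
E
```

```text
time_s: 1.35
ee_pos: [0.3579, 0.3035, 0.3502]
tcp_rot: [178.8, 14.7, 159.9]
wrist_force: [0.3, 1.0, 0.1]
grip_width: 0.0504
grip_force: 0.0
[-70.18377143  -8.60783582  13.71456296 112.37377349  16.8787087
  72.07211021   8.8232143 ]
turn [-0.031 -0.093 -0.013] deg 17.7 shift [-0.691 -0.766  0.359]
```

```bash
python3 -m inch '-0.03 -0.09 -0.01 -0.35 -0.38 0.1 0.2;-0.03 -0.09 -0.01 -0.35 -0.38 0.1 0.2;-0.03 -0.09 -0.01 -0.35 -0.38 0.1 0.2;-0.03 -0.09 -0.01 -0.69 -0.77 0.36 0.2;-0.03 -0.09 -0.01 -0.69 -0.77 0.36 0.2;-0.03 -0.09 -0.01 -0.69 -0.77 0.36 0.2;-0.03 -0.09 -0.01 -0.69 -0.77 0.36 0.2;-0.03 -0.09 -0.01 -0.69 -0.77 0.36 0.2;-0.03 -0.09 -0.01 -0.69 -0.77 0.36 0.2' 40;  python3 - <<'E'
from t import *
u,l,n=deck();K=np.array([.584,0,.15]);print(arm.observe()["q"])
rel(tool(170),K+.17*n)
c=arm.read_camera("wrist");cv2.imwrite("pics/w1.png",c["img"]);pickle.dump(c,open("w1.pkl","wb"));print(proj(c,K))
E
```

```text
time_s: 2.25
ee_pos: [0.494, 0.0179, 0.2934]
tcp_rot: [173.6, 30.9, 161.1]
wrist_force: [0.2, 1.0, -0.2]
grip_width: 0.051
grip_force: 0.0
[-45.74383518 -21.18973894  26.17502559 131.05781407  33.23043294
  43.2035648   34.55943768]
turn [ 0.001 -0.003 -0.001] deg 0.6 shift [-0.009 -0.022  0.   ]
[274.68005464 191.93605604]
```

View pics/w1.png

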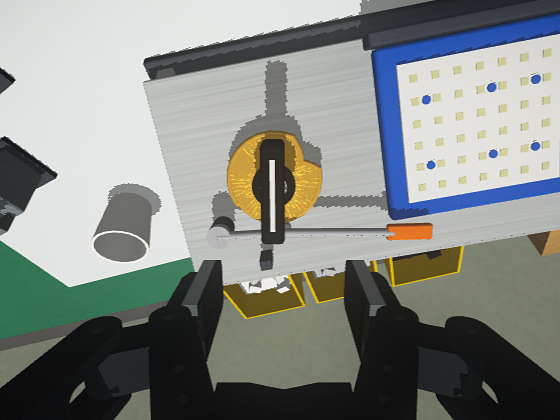

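The wrist view shows the wing upright in the image from (272,138) to (273,243), with a white stripe on top from y = 159 to 232. The cam has a step at about (305,155) and the tongue is at (410,232). I'll refine the knob position from the stripe and the deck yaw from the panel and deck edges.

Run:
```python
from t import *
c=pickle.load(open("w1.pkl","rb"));K=np.array([.584,0,.15])
m=(c["img"].min(2)>150).astype(np.uint8);m[:150]=0;m[240:]=0;m[:,:262]=0;m[:,284:]=0
p=cv2.findNonZero(m)[:,0].astype(float);print(len(p),p.min(0),p.max(0),p.mean(0))
vx=cv2.fitLine(p.astype(np.float32),cv2.DIST_L2,0,.01,.01).ravel()
for yaw in (-5,-7,-9):
    u,l,n=deck(yaw);C=onpl(c,p.mean(0),K+.02*n,n)-.02*n
    A,B=[onpl(c,vx[2:]+k*vx[:2],K+.02*n,n) for k in (-30,30)];v=A-B
    D=K-.07*n
    e=[onpl(c,q,D,n) for q in ((150,83),(360,42))];w=e[1]-e[0]
    f=[onpl(c,q,D,n) for q in ((375,55),(391,218))];x=f[0]-f[1]
    print(yaw,"K",C.round(4),"wing ang",np.degrees(np.arctan2(v@l,v@u)).round(2),"deck edge world yaw",np.degrees(np.arctan2(w[1],w[0])).round(2),"panel edge ang",np.degrees(np.arctan2(x@l,x@u)).round(2))
a=pickle.load(open("cam0.pkl","rb"));
o=arm.observe();print("rel cmd")
# tri with scene & side wing tops
print(tri(c,p.mean(0),a["scene"],((616-396)/3.3+215,141/3.3+150))[0].round(4),tri(c,p.mean(0),a["side"],(173/3.3+245,198/3.3+130))[0].round(4),"expected top",(K+.02*deck()[2]).round(4))
u,l,n=deck();C=onpl(c,p.mean(0),K+.02*n,n)-.02*n;rel(tool(170),C-.019*n)
```

```text
364 [269. 160.] [275. 231.] [271.98351648 195.31318681]
-5 K [ 0.582  -0.0009  0.1488] wing ang 167.76 deck edge world yaw 83.56 panel edge ang 178.05
-7 K [ 0.5819 -0.0012  0.1488] wing ang 169.46 deck edge world yaw 83.1 panel edge ang 179.75
-9 K [ 0.5819 -0.0016  0.1488] wing ang 171.16 deck edge world yaw 82.63 panel edge ang -178.56
rel cmd
[ 0.5712 -0.0018  0.1667] [5.787e-01 3.000e-04 1.627e-01] expected top [0.5735 0.0013 0.167 ]
turn [ 0.001 -0.003 -0.   ] deg 0.5 shift [-0.008 -0.034  0.632]
```

```bash
python3 -m inch '0 -0.003 0 -0.008 -0.034 0.1 0.2;0 -0.003 0 -0.008 -0.034 0.22 0.2;0 -0.003 0 -0.008 -0.034 0.34 0.2;0 -0.003 0 -0.008 -0.034 0.46 0.2;0 -0.003 0 -0.008 -0.034 0.55 0.2;0 -0.003 0 -0.008 -0.034 0.61 0.2;0 -0.003 0 -0.008 -0.034 0.645 0.2;0 -0.003 0 -0.008 -0.034 0.645 0.2;0 -0.003 0 -0.008 -0.034 0.645 -1;0 -0.003 0 -0.008 -0.034 0.645 -1;0 -0.003 0 -0.008 -0.034 0.645 -1;0 -0.003 0 -0.008 -0.034 0.645 -1;0 -0.003 0 -0.008 -0.034 0.645 -1' 40;  python3 - <<'E'
from t import *
o=arm.observe();print(o["q"],o["wrist_torque"])
rel(tool(170),np.array([.5819,-.0012,.1488])-.019*deck()[2])
c=arm.read_camera("wrist");cv2.imwrite("pics/w2.png",c["img"])
E
```

```text
time_s: 3.6
ee_pos: [0.5937, -0.0029, 0.1296]
tcp_rot: [173.5, 31.5, 161.2]
wrist_force: [-2.9, 2.3, -0.7]
grip_width: 0.0379
grip_force: 41.3
[-39.42714417  11.20498112  34.11496455 129.83169314   6.94712549
   9.67914255  58.9182469 ] [0.27151809 1.19922957 0.22309268]
turn [ 0.001  0.    -0.   ] deg 0.3 shift [-0.     0.001 -0.012]
```

View pics/w2.png

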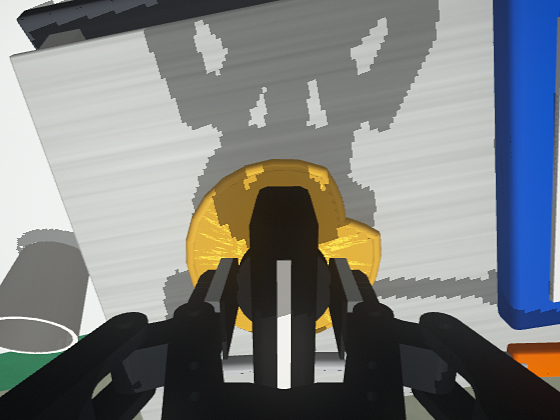

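The pads closed at 38 mm on the round hub under the wing, so they are too deep. I'll open, back out 10 mm and grip again.

```bash
python3 -m inch '0 0 0 0 0 0 0.2;0 0 0 0 0 0 0.2;0 0 0 0 0 0 0.2;0 0 0 0 0 -0.035 0.2;0 0 0 0 0 -0.035 0.2;0 0 0 0 0 -0.035 0.2;0 0 0 0 0 -0.035 -1;0 0 0 0 0 -0.035 -1;0 0 0 0 0 -0.035 -1;0 0 0 0 0 -0.035 -1;0 0 0 0 0 -0.035 -1;0 0 0 0 0 -0.035 -1' 60;  python3 - <<'E'
from t import *
o=arm.observe();print(o["q"],o["wrist_torque"])
rel(tool(170),np.array([.5819,-.0012,.1488])-.019*deck()[2])
E
```

```text
time_s: 4.85
ee_pos: [0.5891, -0.0026, 0.1389]
tcp_rot: [173.5, 31.5, 161.1]
wrist_force: [-5.7, 1.0, 6.3]
grip_width: 0.0197
grip_force: 58.4
[-42.26577491   9.54798475  36.76607125 130.24926975   9.02553213
  10.88198011  57.11050112] [0.30526608 0.70456538 0.14964161]
turn [ 0.002  0.001 -0.001] deg 0.3 shift [0.004 0.001 0.022]
```

```bash
python3 -m inch '0 0 0.04 0 0 0 -1;0 0 0.08 0 0 0 -1;0 0 0.12 0 0 0 -1;0 0 0.16 0 0 0 -1;0 0 0.2 0 0 0 -1;0 0 0.25 0 0 0 -1;0 0 0.25 0 0 0 -1' 60
cat > chk.py <<'E'
from t import *
o=arm.observe();print(o["q"].round(1) if hasattr(o["q"],"round") else o["q"]);u,l,n=deck()
R=Ro.from_euler("xyz",o["tcp_rot"],degrees=True).as_matrix();x=R[:,0]
print("turned",(170-np.degrees(np.arctan2(x@l,x@u)))%360,"torque about tool z",R[:,2]@o["wrist_torque"],"tilt",np.degrees(np.arccos(-R[:,2]@n)))
rel(tool(np.degrees(np.arctan2(x@l,x@u))),np.array([.5819,-.0012,.1488])-.019*n)
O=((5,110,90),(15,255,255))
for k,bx in (("scene",(285,200,345,255)),("side",(300,140,335,185))):
    c=arm.read_camera(k)
    try: blob(c,*O,bx)
    except ValueError: print("hidden",k)
E
python3 chk.py
```

```text
time_s: 5.55
ee_pos: [0.5891, -0.0026, 0.1389]
tcp_rot: [152.6, 17.5, 113.5]
wrist_force: [-4.9, 2.0, 7.8]
grip_width: 0.0197
grip_force: 58.9
[-52.2  11.   47.8 130.6  -4.9  10.6  25.2]
turned 45.27783479759513 torque about tool z 0.13718045428738912 tilt 0.2803265908256164
turn [ 0.001 -0.001 -0.   ] deg 0.3 shift [ 0.003 -0.002  0.022]
blob [315.375    227.515625] [307 224  18   8] 64
blob [323.07843137 160.        ] [321 155   5  11] 51
```

```bash
python3 -m inch '0 0 0.04 0 0 0 -1;0 0 0.08 0 0 0 -1;0 0 0.11 0 0 0 -1;0 0 0.11 0 0 0 -1' ;python3 chk.py; python3 -m inch '0 0 0.03 0 0 0 -1;0 0 0.06 0 0 0 -1;0 0 0.06 0 0 0 -1' |head -1;python3 chk.py
```

```text
time_s: 6.05
ee_pos: [0.5891, -0.0027, 0.1389]
tcp_rot: [148.7, 7.7, 95.9]
wrist_force: [-6.3, 2.1, 8.5]
grip_width: 0.0199
grip_force: 59.1
[-56.   11.9  52.2 130.7 -12.2  10.7  12.4]
turned 65.00709189977334 torque about tool z 0.06749547793510118 tilt 0.2757671948124102
turn [ 0.001 -0.001 -0.   ] deg 0.3 shift [ 0.003 -0.003  0.022]
blob [314.93939394 227.5       ] [306 224  19   8] 66
blob [323.2244898  160.04081633] [321 155   6  12] 49
time_s: 6.45
[-57.9  12.5  54.5 130.7 -16.3  10.8   5.6]
turned 75.80193950141592 torque about tool z 0.05084788500861441 tilt 0.28233859390605454
turn [ 0.001 -0.001 -0.   ] deg 0.3 shift [ 0.002 -0.003  0.022]
blob [314.93939394 227.5       ] [306 224  19   8] 66
blob [323.16326531 160.30612245] [321 155   5  12] 49
```

```bash
python3 -m inch '0 0 0.03 0 0 0 -1;0 0 0.06 0 0 0 -1;0 0 0.06 0 0 0 -1' |head -1;python3 chk.py
```

```text
time_s: 6.85
[-59.8  13.1  56.7 130.8 -20.7  11.   -1.2]
turned 86.61619296792384 torque about tool z 0.12023631548347744 tilt 0.2824995804470156
turn [ 0.    -0.002 -0.   ] deg 0.3 shift [ 0.001 -0.003  0.022]
blob [314.93939394 227.5       ] [306 224  19   8] 66
blob [323.10204082 160.16326531] [321 155   5  12] 49
```

Still on the rim. From the picture the notch should be near 130°. I'll continue in checked steps.

```bash
python3 -m inch '0 0 0.03 0 0 0 -1;0 0 0.06 0 0 0 -1;0 0 0.06 0 0 0 -1' |head -1;python3 chk.py
```

```text
time_s: 7.25
[-61.5  13.8  58.9 130.8 -25.1  11.3  -7.9]
turned 97.58455791870361 torque about tool z 0.7053867596016354 tilt 0.29244800297656715
turn [ 0.    -0.002 -0.   ] deg 0.3 shift [ 0.001 -0.003  0.022]
blob [315.86153846 227.4       ] [307 224  19   8] 65
blob [321.06 160.74] [319 155   5  13] 50
```

```bash
python3 -m inch '0 0 0.03 0 0 0 -1;0 0 0.05 0 0 0 -1;0 0 0.05 0 0 0 -1' |head -1;python3 chk.py
```

```text
time_s: 7.65
[-62.9  14.4  60.6 130.8 -28.8  11.6 -13.4]
turned 106.46923432672276 torque about tool z 0.2887806010711077 tilt 0.29209823107841154
turn [-0.    -0.002  0.   ] deg 0.3 shift [ 0.    -0.004  0.022]
blob [317.93333333 227.03333333] [310 224  18   7] 60
blob [316.39583333 162.64583333] [314 158   6  11] 48
```

The tongue is moving, so the follower is dropping. I'll put a number on it and keep going in small steps.

```bash
cat > fol.py <<'E'
from t import *
d=pickle.load(open("cam0.pkl","rb"));u,l,n=deck();Q=np.array([.679,.113,.161]);P=np.array([.635,-.072,.147]);O=((5,110,90),(15,255,255))
c=arm.read_camera("side")
def ang(c):
    v=onpl(c,blob(c,*O,(298,140,335,185),0),Q,n)-P;return np.arctan2(v@u,v@l),v@u*1000
a0,a1=ang(d["side"]),ang(c);print("swing since start",(a0[0]-a1[0]).round(3),"down mm",(a0[1]-a1[1]).round(1))
E
python3 fol.py; python3 -m inch '0 0 0.025 0 0 0 -1;0 0 0.025 0 0 0 -1' |head -1;python3 fol.py;python3 chk.py
```

```text
swing since start 0.108 down mm 20.7
time_s: 8.0
swing since start 0.148 down mm 28.4
[-63.6  14.7  61.4 130.8 -30.7  11.8 -16.1]
turned 110.96179120804244 torque about tool z 0.35702398348040226 tilt 0.29754753434691195
turn [-0.    -0.002  0.   ] deg 0.3 shift [ 0.    -0.004  0.022]
blob [318.67241379 226.75862069] [310 224  18   7] 58
blob [314.02083333 163.6875    ] [312 159   6  11] 48
```

```bash
python3 -m inch '0 0 0.012 0 0 0 -1;0 0 0.012 0 0 0 -1' |head -1;python3 fol.py;python3 chk.py|sed -n 2p; python3 -m inch '0 0 0 0 0 0 -0.4;0 0 0 0 0 0 -0.2;0 0 0 0 0 0 0.1;0 0 0 0 0 0 0.1;0 0 0 0 0 0 0.1';python3 fol.py
```

```text
time_s: 8.35
swing since start 0.154 down mm 29.6
turned 113.0236543208667 torque about tool z 0.09155909217349631 tilt 0.2967050965323754
time_s: 9.0
ee_pos: [0.5889, -0.0035, 0.1386]
tcp_rot: [152.3, -17.0, 54.3]
wrist_force: [0.1, 0.3, 0.3]
grip_width: 0.0471
grip_force: 0.0
swing since start 0.153 down mm 29.3
```

The lever has dropped and stays down with the knob let go (29 mm). I'll retract.

```bash
python3 -m inch '0 0 0 0 0 -0.06 0.1;0 0 0 0 0 -0.18 0.1;0 0 0 0 0 -0.34 0.1;0 0 0 0 0 -0.5 0.1;0 0 0 0 0 -0.66 0.1;0 0 0 0 0 -0.7 0.1;0 0 0 0 0 -0.7 0.1';python3 fol.py
python3 - <<'E'
from t import *
print(arm.observe()["q"])
y=np.radians(104);rel(Ro.from_euler("xyz",[180,0,104],degrees=True).as_matrix(),np.array([.457,-.283,.33])+.02*np.array([np.cos(y),np.sin(y),0]))
E
```

```text
time_s: 9.75
ee_pos: [0.5927, 0.0148, 0.2141]
tcp_rot: [152.9, -16.3, 53.8]
wrist_force: [-0.1, 0.6, -0.3]
grip_width: 0.0467
grip_force: 0.0
swing since start 0.156 down mm 30.0
[-94.92784697   5.96272693  89.95032712 126.5388322    3.39227284
  22.86697602 -49.51683372]
turn [ 0.18  -0.018 -0.293] deg 62.0 shift [-0.879  0.449 -0.508]
```

```bash
python3 -m inch '0.02 0 -0.04 0 0 0 0.1;0.04 0 -0.08 0 0 -0.05 0.1;0.06 -0.01 -0.11 -0.05 0 -0.1 0;0.09 -0.01 -0.15 -0.1 0.05 -0.2 0;0.09 -0.01 -0.15 -0.15 0.1 -0.3 -0.5;0.09 -0.01 -0.15 -0.2 0.1 -0.35 -1;0.09 -0.01 -0.15 -0.2 0.1 -0.35 -1'
python3 - <<'E'
from t import *
print(arm.observe()["q"])
y=np.radians(104);rel(Ro.from_euler("xyz",[180,0,104],degrees=True).as_matrix(),np.array([.457,-.283,.33])+.02*np.array([np.cos(y),np.sin(y),0]))
E
```

```text
time_s: 10.5
ee_pos: [0.5231, -0.0465, 0.3005]
tcp_rot: [164.8, -4.9, 78.4]
wrist_force: [0.1, -1.0, -0.6]
grip_width: 0.0008
grip_force: 0.0
[-69.61240807 -19.54668459  61.45241329 117.19968151  20.85993435
  57.47155237 -28.482842  ]
turn [ 0.089 -0.008 -0.145] deg 30.7 shift [-0.745 -0.04  -0.179]
```

```bash
python3 -m inch '0.09 -0.01 -0.145 -0.15 0 -0.18 -1;0.09 -0.01 -0.145 -0.3 -0.02 -0.18 -1;0.09 -0.01 -0.145 -0.45 -0.03 -0.18 -1;0.09 -0.01 -0.145 -0.6 -0.04 -0.18 -1;0.09 -0.01 -0.145 -0.745 -0.04 -0.18 -1;0.09 -0.01 -0.145 -0.745 -0.04 -0.18 -1;0.09 -0.01 -0.145 -0.745 -0.04 -0.18 -1'
python3 - <<'E'
from t import *
print(arm.observe()["q"])
c=arm.read_camera("wrist");cv2.imwrite("pics/w3.png",c["img"]);pickle.dump(c,open("w3.pkl","wb"));print(proj(c,(.457,-.283,.163)),proj(c,(.575,-.329,.163)))
E
```

```text
time_s: 11.2
ee_pos: [0.4531, -0.261, 0.3291]
tcp_rot: [-179.6, 0.5, 104.1]
wrist_force: [0.5, 0.7, -0.3]
grip_width: -0.0001
grip_force: 0.0
[-72.28343957 -21.82737932  84.00338003 104.25478808  22.73123758
  79.20933196  20.77740716]
[283.66990272 211.50399962] [393.89103727 286.30483571]
```

View pics/w3.png

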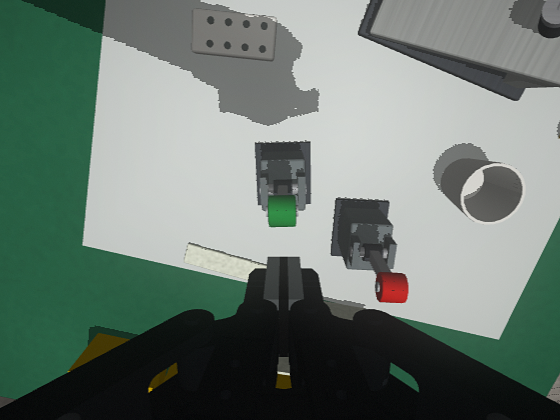

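The wrist view shows the green roller at (283,211), where predicted, with its pivot along the image rows. The red roller is at (392,288). I'll zoom in on the green switch to find the free side.

Run:
```python
from t import *
c=pickle.load(open("w3.pkl","rb"));a=pickle.load(open("cam0.pkl","rb"))
G=((45,110,40),(85,255,255));p=blob(c,*G,(262,190,302,232));print("green",onz(c,p,.163))
f=[onz(c,q,.004) for q in ((257,142),(310,142))];v=f[1]-f[0];print("plate far edge",f,np.degrees(np.arctan2(v[1],v[0])),np.linalg.norm(v))
i=[cv2.resize(x,(390,500),interpolation=2) for x in (c["img"][135:235,245:323],a["scene"]["img"][153:213,187:234])]
cv2.imwrite("pics/c3.png",np.hstack(i))
```

```text
blob [281.48014888 211.50992556] [268 197  28  30] 806
green [ 0.45513254 -0.28347743  0.163     ]
plate far edge [array([ 0.41335876, -0.25102681,  0.004     ]), array([ 0.47818275, -0.23474553,  0.004     ])] 14.098846534319648 0.06683734292585106
```

View pics/c3.png

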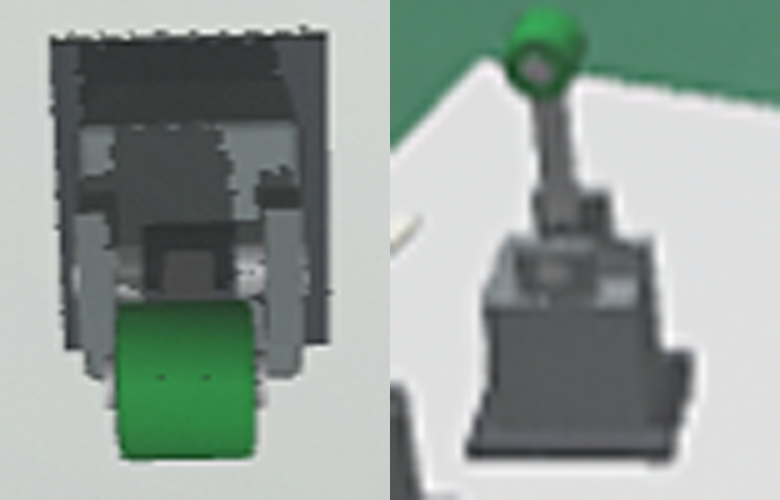

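Run:
```python
from t import *
a=pickle.load(open("cam0.pkl","rb"))["scene"];c=pickle.load(open("w3.pkl","rb"))
y=np.radians(14);X=np.array([np.cos(y),np.sin(y),0]);Y=np.array([-np.sin(y),np.cos(y),0]);P=np.array([.4555,-.2835,.083])
for n,o in dict(pivot=0*X,nearear=.02*X,farear=-.02*X,plusY=.015*Y,minusY=-.015*Y,up12=[0,0,.012],corner=.025*X+.03*Y+[0,0,.0]).items():
    q=proj(a,P+o);w=proj(c,P+o);print(n,"scene crop",(390+(q[0]-187)*390/47).round(),((q[1]-153)*500/60).round(),"wrist crop",((w-[245,135])*5).round())
```

```text
pivot scene crop 560.0 228.0 wrist crop [188. 272.]
nearear scene crop 550.0 256.0 wrist crop [280. 272.]
farear scene crop 570.0 200.0 wrist crop [ 96. 272.]
plusY scene crop 598.0 229.0 wrist crop [188. 205.]
minusY scene crop 521.0 226.0 wrist crop [188. 338.]
up12 scene crop 557.0 201.0 wrist crop [188. 286.]
corner scene crop 625.0 266.0 wrist crop [306. 136.]
```

The dark block beside the arm sits about 14 mm from the pivot on the +104° side. I read that as the rest stop, so the free direction is −76°, which is tool −x. I'll come down on the +104° side with shut fingers and feel for it.

```bash
python3 - <<'E'
from t import *
y=np.radians(104);rel(Ro.from_euler("xyz",[180,0,104],degrees=True).as_matrix(),np.array([.4552,-.2835,.14])+.042*np.array([np.cos(y),np.sin(y),0]))
E
python3 -m inch '0 0 0 0.04 0 0 -1;0 0 0 0.065 0 0.1 -1;0 0 0 0.065 0 0.2 -1;0 0 0 0.065 0 0.3 -1;0 0 0 0.065 0 0.4 -1;0 0 0 0.065 0 0.4 -1'
python3 - <<'E'
from t import *
print(arm.observe()["q"])
y=np.radians(104);rel(Ro.from_euler("xyz",[180,0,104],degrees=True).as_matrix(),np.array([.4552,-.2835,.14])+.042*np.array([np.cos(y),np.sin(y),0]))
E
```

```text
turn [-0.002  0.003  0.002] deg 0.7 shift [ 0.066 -0.01   0.631]
time_s: 11.85
ee_pos: [0.4343, -0.2328, 0.2143]
tcp_rot: [-179.7, 0.7, 104.6]
wrist_force: [-0.4, -0.2, 0.6]
grip_width: 0.0001
grip_force: 0.0
[-76.88699048 -23.47254914  89.8890418  116.29871612  26.65735097
  66.15066651  16.14406658]
turn [-0.002  0.004  0.003] deg 1.0 shift [-0.038  0.027  0.248]
```

Joints 2 and 3 are at their limits in this posture. I'll lift a little and yaw the tool −90° (to 194°), which unwinds joint 3.

```bash
python3 -m inch '0 0 -0.04 0.02 0 -0.1 -1;0 0 -0.08 0.04 0 -0.15 -1;0 0 -0.12 0.04 0 -0.15 -1;0 0 -0.16 0.04 0 -0.15 -1;0 0 -0.2 0.04 0 -0.15 -1;0 0 -0.24 0.04 0 -0.15 -1;0 0 -0.28 0.04 0 -0.15 -1;0 0 -0.33 0.04 0 -0.15 -1;0 0 -0.38 0.04 0 -0.15 -1;0 0 -0.43 0.04 0 -0.15 -1;0 0 -0.48 0.04 0 -0.15 -1;0 0 -0.5 0.04 0 -0.15 -1'
cat > g.py <<'E'
from t import *
print(np.round(arm.observe()["q"],1))
y=np.radians(104);rel(Ro.from_euler("xyz",[180,0,194],degrees=True).as_matrix(),np.array([.4552,-.2835,.14])+.045*np.array([np.cos(y),np.sin(y),0]))
E
python3 g.py
```

```text
time_s: 13.05
ee_pos: [0.436, -0.2235, 0.264]
tcp_rot: [-179.0, 0.2, -165.3]
wrist_force: [0.3, 0.7, 0.1]
grip_width: 0.0001
grip_force: 0.0
[-70.4 -23.4  80.2 113.8  25.3  71.6 105.4]
turn [-0.006  0.001  0.004] deg 1.3 shift [-0.012 -0.052  0.414]
```

```bash
python3 -m inch '0 0 0 0 -0.05 0.07 -1;0 0 0 0 -0.05 0.14 -1;0 0 0 0 -0.05 0.2 -1;0 0 0 0 -0.05 0.2 -1';python3 g.py
```

```text
time_s: 13.45
ee_pos: [0.432, -0.2347, 0.2069]
tcp_rot: [-178.9, 0.2, -165.5]
wrist_force: [-1.2, -0.8, 0.2]
grip_width: -0.0003
grip_force: 0.0
[-76.3 -23.5  89.9 117.3  27.1  64.6 106. ]
turn [-0.006  0.001  0.003] deg 1.2 shift [-0.034 -0.022  0.224]
```

```bash
cat > g2.py <<'E'
from t import *
import sys
tilt,yaw,off,z=map(float,sys.argv[1:5])
print(np.round(arm.observe()["q"],1))
y=np.radians(104);az=np.radians(-28)
ax=-np.array([-np.sin(az),np.cos(az),0]) # turning down-pointing tool outward
Rt=(Ro.from_rotvec(ax*np.radians(tilt))*Ro.from_euler("xyz",[180,0,yaw],degrees=True)).as_matrix()
print("tool z",Rt[:,2].round(2))
rel(Rt,np.array([.4552,-.2835,z])+off*np.array([np.cos(y),np.sin(y),0]))
E
python3 g2.py 30 194 .08 .26
```

```text
[-76.3 -23.5  89.9 117.3  27.1  64.6 106. ]
tool z [ 0.44 -0.23 -0.87]
turn [ 0.106 -0.122  0.004] deg 29.1 shift [-0.037  0.086 -0.179]
```

```bash
python3 -m inch '0 0 0 -0.03 0.06 -0.15 -1;0.02 -0.025 0 -0.03 0.08 -0.18 -1;0.05 -0.055 0 -0.03 0.08 -0.18 -1;0.08 -0.09 0 -0.03 0.08 -0.18 -1;0.106 -0.122 0 -0.03 0.08 -0.18 -1;0.106 -0.122 0 -0.03 0.08 -0.18 -1'; python3 g2.py 30 194 .06 .145
```

```text
time_s: 14.05
ee_pos: [0.4312, -0.2105, 0.2587]
tcp_rot: [-158.6, 21.5, -161.5]
wrist_force: [0.4, 0.7, 0.1]
grip_width: 0.0002
grip_force: 0.0
[-22.8 -23.   33.1 134.7  33.5  39.8  94.4]
tool z [ 0.44 -0.23 -0.87]
turn [-0.001 -0.001  0.003] deg 0.5 shift [0.126 0.078 0.354]
```

Tilting outward brought joint 3 down to 33°. Now I'll go back to a 10° tilt and descend.

```bash
python3 g2.py 10 194 .05 .20;  python3 -m inch '-0.02 0.022 0 0 0 0 -1;-0.05 0.055 0 0 0 0 -1;-0.07 0.08 0 0.01 0 0 -1;-0.07 0.08 0 0.01 0 0 -1';  python3 g2.py 10 194 .05 .14
```

```text
[-22.8 -23.   33.1 134.7  33.5  39.8  94.4]
tool z [ 0.15 -0.08 -0.98]
turn [-0.076  0.082  0.002] deg 20.0 shift [ 0.061 -0.016  0.206]
time_s: 14.45
ee_pos: [0.4361, -0.2123, 0.2626]
tcp_rot: [-172.0, 8.0, -165.1]
wrist_force: [0.1, -1.1, 0.7]
grip_width: -0.0
grip_force: 0.0
[-34.4 -11.9  49.6 121.1  14.3  56.4 112.9]
tool z [ 0.15 -0.08 -0.98]
turn [-0.007  0.003  0.002] deg 1.4 shift [ 0.054 -0.022  0.412]
```

```bash
python3 -m inch '-0.007 0.003 0 0.02 -0.005 0.1 -1;-0.007 0.003 0 0.035 -0.01 0.2 -1;-0.007 0.003 0 0.05 -0.015 0.3 -1;-0.007 0.003 0 0.054 -0.022 0.37 -1;-0.007 0.003 0 0.054 -0.022 0.412 -1;-0.007 0.003 0 0.054 -0.022 0.412 -1;-0.007 0.003 0 0.054 -0.022 0.412 -1';  python3 g2.py 10 194 .035 .14
```

```text
time_s: 15.15
ee_pos: [0.4385, -0.2327, 0.1367]
tcp_rot: [-173.6, 7.3, -165.1]
wrist_force: [0.0, -1.6, 0.7]
grip_width: 0.0001
grip_force: 0.0
[-32.4  10.2  60.  126.3 -13.9  39.6 141. ]
tool z [ 0.15 -0.08 -0.98]
turn [ 0.002 -0.     0.003] deg 0.6 shift [-0.013 -0.062 -0.002]
```

```bash
cat > lean.py <<'E'
from t import *
d=pickle.load(open("cam0.pkl","rb"));y=np.radians(14);X=np.array([np.cos(y),np.sin(y),0]);Y=np.array([np.sin(y),-np.cos(y),0])
G=((45,110,40),(85,255,255));P=np.array([.4552,-.2835,.163])
def at(c,b,s): return onpl(c,blob(c,*G,b,s),P,X)
for k,b in (("side",(245,265,300,330)),("wrist",(100,60,480,400))):
    c=arm.read_camera(k)
    try:
        r=at(c,b,1)
        if k=="side": r=r-at(d[k],b,0)+P
        v=r-P;print(k,"along push mm",(v@Y*1000).round(1),"dz",(v[2]*1000).round(1),"lean",np.arctan2(v@Y,.08+v[2]).round(3))
    except ValueError: print(k,"hidden")
E
python3 lean.py; python3 -m inch '0 0 0 0 -0.03 0 -1;0 0 0 0 -0.06 0 -1;0 0 0 0 -0.08 0 -1;0 0 0 0 -0.08 0 -1';python3 lean.py; python3 -m inch '0 0 0 0 -0.02 0 -1;0 0 0 0 -0.04 0 -1;0 0 0 0 -0.04 0 -1';python3 lean.py
```

```text
blob [269.12903226 281.83870968] [264 278  11   9] 62
side along push mm -0.1 dz -0.7 lean -0.001
blob [134.05760369 308.4984639 ] [100 271  77  81] 3906
wrist along push mm 2.5 dz -3.4 lean 0.033
time_s: 15.65
ee_pos: [0.4452, -0.2572, 0.1407]
tcp_rot: [-173.5, 7.5, -165.2]
wrist_force: [-0.3, 0.2, -0.4]
grip_width: 0.0001
grip_force: 0.0
blob [270.71052632 281.36842105] [268 278   7   8] 38
side along push mm 8.6 dz 12.8 lean 0.093
blob [200.73715753 296.44563356] [161 271  77  51] 2336
wrist along push mm 3.3 dz -11.0 lean 0.048
time_s: 16.05
ee_pos: [0.4458, -0.2617, 0.1392]
tcp_rot: [-174.3, 7.1, -165.1]
wrist_force: [-3.8, 11.5, 7.9]
grip_width: 0.0
grip_force: 5.8
blob [271.275 282.05 ] [269 278   6   9] 40
side along push mm 11.7 dz 14.3 lean 0.124
blob [210.10122699 296.47801636] [171 274  75  46] 1956
wrist along push mm 4.9 dz -13.0 lean 0.073
```

A push of a few mm met 11 N with no give, so that side is the hard stop. The free way is +104°. I'll back off, lift over the roller and push from the other side.

```bash
python3 -m inch '0 0 0 0 0.05 0 -1;0 0 0 0 0.09 0 -1;0 0 0 0 0.09 -0.1 -1;0 0 0 0 0.09 -0.2 -1;0 0 0 0 0.09 -0.27 -1;0 0 0 0 0.09 -0.27 -1';python3 lean.py; python3 g2.py 10 194 -.055 .215
```

```text
time_s: 16.75
ee_pos: [0.4309, -0.2363, 0.2208]
tcp_rot: [-173.6, 7.8, -165.1]
wrist_force: [0.7, 0.5, -0.5]
grip_width: -0.0001
grip_force: 0.0
blob [268.90909091 281.69090909] [264 278  10   8] 55
side along push mm -1.3 dz -1.7 lean -0.017
blob [205.07559809 238.66555024] [180 210  50  55] 2090
wrist along push mm -1.6 dz 3.6 lean -0.02
[-41.7  -7.5  63.5 123.    9.5  50.9 121.2]
tool z [ 0.15 -0.08 -0.98]
turn [0.002 0.001 0.002] deg 0.6 shift [-0.039 -0.357  0.055]
```

```bash
python3 -m inch '0 0 0 -0.01 -0.1 0 -1;0 0 0 -0.02 -0.2 0 -1;0 0 0 -0.03 -0.3 0 -1;0 0 0 -0.039 -0.357 0.02 -1;0 0 0 -0.039 -0.357 0.03 -1;0 0 0 -0.039 -0.357 0.03 -1';python3 g2.py 10 194 -.055 .14;python3 lean.py
```

```text
time_s: 17.45
ee_pos: [0.4651, -0.3366, 0.2199]
tcp_rot: [-173.7, 7.0, -165.3]
wrist_force: [-1.1, 0.6, -0.5]
grip_width: -0.0004
grip_force: 0.0
[-25.6  17.2  67.5 112.2 -22.4  53.5 156.3]
tool z [ 0.15 -0.08 -0.98]
turn [ 0.002 -0.002  0.002] deg 0.6 shift [0.022 0.026 0.264]
side hidden
blob [149.75959741  94.71775701] [100  60 102  79] 6955
wrist along push mm 407.7 dz -587.2 lean 2.464
```

```bash
python3 -m inch '0 0 0.04 0 0 0 -1;0 0 0.08 0 0 0 -1;0 0 0.12 0 0 0 -1;0 0 0.16 0 0 0 -1;0 0 0.2 0 0 0 -1;0 0 0.24 0 0 0 -1;0 0 0.28 0 0 0 -1;0 0 0.32 0 0 0 -1;0 0 0.36 0 0 0 -1;0 0 0.4 0 0 0 -1;0 0 0.45 0 0 0 -1;0 0 0.5 0 0 0 -1;0 0 0.5 0 0 0 -1';python3 g2.py 10 104 -.055 .14
```

```text
time_s: 18.85
ee_pos: [0.4671, -0.335, 0.2218]
tcp_rot: [172.6, 6.3, 104.1]
wrist_force: [-0.5, 0.2, -0.2]
grip_width: 0.0004
grip_force: 0.0
[-33.4  33.5  85.6 112.3 -43.1  61.9  83.4]
tool z [ 0.15 -0.08 -0.98]
turn [-0.    -0.003  0.003] deg 0.6 shift [ 0.023 -0.032  0.27 ]
```

```bash
python3 g2.py 28 104 -.06 .215; python3 -m inch '-0.03 -0.02 0 0 0 0 -1;-0.05 -0.035 0 0 0 0 -1;-0.075 -0.065 0 0 0 0 -1;-0.075 -0.065 0 0 0 0 -1';python3 g2.py 28 104 -.06 .14
```

```text
[-33.4  33.5  85.6 112.3 -43.1  61.9  83.4]
tool z [ 0.41 -0.22 -0.88]
turn [-0.074 -0.07   0.002] deg 18.3 shift [-0.021 -0.     0.025]
time_s: 19.25
ee_pos: [0.4724, -0.3397, 0.2147]
tcp_rot: [158.4, 17.4, 101.3]
wrist_force: [-0.8, -0.5, -0.0]
grip_width: -0.0
grip_force: 0.0
[-51.2   4.9  90.  125.  -21.4  29.6  68.6]
tool z [ 0.41 -0.22 -0.88]
turn [ 0.002 -0.007  0.002] deg 1.3 shift [ 0.07  -0.098  0.219]
```

```bash
python3 -m inch '0 0 -0.04 0 0 -0.05 -1;0 0 -0.08 0 0 -0.1 -1;0 0 -0.12 0 0 -0.1 -1;0 0 -0.16 0 0 -0.1 -1;0 0 -0.2 0 0 -0.1 -1;0 0 -0.24 0 0 -0.1 -1;0 0 -0.28 0 0 -0.1 -1;0 0 -0.28 0 0 -0.1 -1';python3 g2.py 28 154 -.06 .14
```

```text
time_s: 20.05
ee_pos: [0.4763, -0.3473, 0.2295]
tcp_rot: [-179.7, 26.8, 155.1]
wrist_force: [-0.1, 0.4, 0.0]
grip_width: 0.0005
grip_force: 0.0
[-50.5   5.   90.  122.8 -20.3  32.4 118.1]
tool z [ 0.41 -0.22 -0.88]
turn [ 0.007 -0.007  0.004] deg 1.8 shift [0.159 0.009 0.254]
```

```bash
python3 g2.py 18 154 -.06 .19;python3 -m inch '0.02 0.03 0 0.05 0 0 -1;0.03 0.05 0 0.1 0.01 0.05 -1;0.03 0.05 0 0.1 0.01 0.1 -1;0.03 0.05 0 0.1 0.01 0.1 -1';python3 g2.py 18 154 -.06 .14
```

```text
[-50.5   5.   90.  122.8 -20.3  32.4 118.1]
tool z [ 0.27 -0.15 -0.95]
turn [0.004 0.049 0.005] deg 8.9 shift [0.084 0.008 0.105]
time_s: 20.45
ee_pos: [0.4652, -0.3389, 0.1879]
tcp_rot: [-174.4, 17.6, 154.5]
wrist_force: [-0.0, 0.3, -0.3]
grip_width: -0.0001
grip_force: 0.0
[-35.1  16.1  73.5 120.7 -21.4  37.7 113.9]
tool z [ 0.27 -0.15 -0.95]
turn [-0.027 -0.002  0.002] deg 4.8 shift [0.032 0.013 0.157]
```

```bash
python3 -m inch '0 0 0 0.01 0 0.06 -1;0 0 0 0.025 0.01 0.12 -1;0 0 0 0.032 0.013 0.155 -1;0 0 0 0.032 0.013 0.155 -1';python3 - <<'E'
from t import *
o=arm.observe();print(np.round(o["q"],1))
R=Ro.from_euler("xyz",o["tcp_rot"],degrees=True).as_matrix();y=np.radians(104);Y=np.array([np.cos(y),np.sin(y),0]);X=np.array([Y[1],-Y[0],0])
e=o["ee_pos"]-np.array([.4552,-.2835,.163]);print("x' y' z mm",(e@X*1e3).round(1),(e@Y*1e3).round(1),(e[2]*1e3).round(1))
print("tool shift per 10mm of +Y:",(R.T@Y*.01/.3).round(4),"+X",(R.T@X*.01/.3).round(4),"up",(R.T@[0,0,.01]/.3).round(4))
E
python3 lean.py
```

```text
time_s: 20.85
ee_pos: [0.4687, -0.3425, 0.1418]
tcp_rot: [-174.5, 17.7, 154.4]
wrist_force: [-0.3, 0.4, 0.3]
grip_width: 0.0002
grip_force: 0.0
[-25.3  20.3  63.5 122.1 -28.8  32.7 119.5]
x' y' z mm -1.2 -60.5 -21.2
tool shift per 10mm of +Y: [ 0.0202  0.0249 -0.0089] +X [-0.0245  0.0219  0.0057] up [-0.0102 -0.0031 -0.0316]
side hidden
blob [131.88892519 181.26255036] [100  76  98 193] 9183
wrist along push mm 966.6 dz -1069.4 lean 2.368
```

```bash
cat > lean2.py <<'E'
from t import *
d=pickle.load(open("cam0.pkl","rb"));y=np.radians(104);Y=np.array([np.cos(y),np.sin(y),0]);X=np.array([Y[1],-Y[0],0])
G=((60,75,40),(70,255,112));P=np.array([.4552,-.2835,.163]);b=(190,145,240,185)
c=arm.read_camera("scene")
try:
    r=onpl(c,blob(c,*G,b),P,X)-onpl(d["scene"],blob(d["scene"],*G,b),P,X)
    print("push mm",(r@Y*1e3).round(1),"dz",(r[2]*1e3).round(1),"lean",np.arctan2(r@Y,.08+r[2]).round(3))
except ValueError: print("hidden")
o=arm.observe();e=o["ee_pos"]-P;print("tcp x' y' z",(e@X*1e3).round(1),(e@Y*1e3).round(1),(e[2]*1e3).round(1),"F along Y",(o["wrist_force"]@Y).round(1),np.round(o["wrist_force"],1))
E
python3 lean2.py
python3 -m inch '0 0 0 0.02 0.035 -0.01 -1;0 0 0 0.035 0.06 -0.018 -1;0 0 0 0.0425 0.074 -0.021 -1;0 0 0 0.0425 0.074 -0.021 -1'|head -1;python3 lean2.py
```

```text
blob [205.         158.57575758] [201 154   9  11] 66
blob [205.05263158 160.42105263] [201 157   9   8] 38
push mm 0.5 dz 6.5 lean 0.005
tcp x' y' z 0.0 -61.9 -19.4 F along Y -0.5 [-0.1 -0.5 -0.4]
time_s: 21.4
blob [205.16393443 158.55737705] [201 154  10  11] 61
blob [205.05263158 160.42105263] [201 157   9   8] 38
push mm 1.0 dz 6.6 lean 0.011
tcp x' y' z 4.6 -35.8 -19.7 F along Y -1.9 [ 0.9 -1.8 -0. ]
```

Scene tracking works well enough sideways. Now I'll push about 16 mm and check.

```bash
python3 -m inch '0 0 0 0.016 0.02 -0.007 -1;0 0 0 0.032 0.04 -0.014 -1;0 0 0 0.032 0.04 -0.014 -1'|head -1;python3 lean2.py
```

```text
time_s: 21.75
blob [209.85483871 159.09677419] [205 155  10  10] 62
blob [205.05263158 160.42105263] [201 157   9   8] 38
push mm 15.5 dz 5.2 lean 0.18
tcp x' y' z 4.5 -20.7 -19.7 F along Y -0.2 [ 0.1 -0.2  1.8]
```

```bash
python3 fol.py; python3 -m inch '0 0 0 0.018 0.022 -0.003 -1;0 0 0 0.036 0.044 -0.006 -1;0 0 0 0.0565 0.066 -0.01 -1;0 0 0 0.0565 0.066 -0.01 -1;0 0 0 0.0565 0.066 -0.01 -1'|head -1;python3 lean2.py
```

```text
swing since start 0.154 down mm 29.5
time_s: 22.35
blob [217.63076923 161.43076923] [213 157  10  11] 65
blob [205.05263158 160.42105263] [201 157   9   8] 38
push mm 39.2 dz -2.1 lean 0.466
tcp x' y' z 4.1 5.0 -24.2 F along Y -4.4 [ 0.4 -4.4  1. ]
```

The lean is about 0.5 rad (39 mm, with 4.4 N matching the spring), so it has tripped. Now I'll release and withdraw.

```bash
python3 -m inch '0 0 0 -0.03 -0.037 0.013 -1;0 0 0 -0.06 -0.074 0.026 -1;0 0 0 -0.09 -0.11 0.04 -1;0 0 0 -0.12 -0.148 0.053 -1;0 0 0 -0.14 -0.17 0.06 -1;0 0 0 -0.16 -0.18 -0.04 -1;0 0 0 -0.19 -0.19 -0.14 -1;0 0 0 -0.22 -0.2 -0.24 -1;0 0 0 -0.22 -0.2 -0.24 -1;0 0 0 -0.22 -0.2 -0.24 -1';python3 lean2.py;python3 fol.py;python3 - <<'E'
from plant import arm;import cv2,numpy as np
cv2.imwrite("pics/end.png",np.hstack([cv2.resize(arm.read_camera(k)["img"],(400,300)) for k in ("scene","side")]))
E
```

```text
time_s: 23.4
ee_pos: [0.4706, -0.3392, 0.2319]
tcp_rot: [-174.5, 17.8, 154.6]
wrist_force: [0.1, 0.7, -0.7]
grip_width: -0.0003
grip_force: 0.0
blob [205.06153846 158.6       ] [201 154   9  11] 65
blob [205.05263158 160.42105263] [201 157   9   8] 38
push mm 0.6 dz 6.5 lean 0.008
tcp x' y' z 0.6 -57.5 67.9 F along Y 0.1 [-0.6 -0.1  0.1]
swing since start 0.156 down mm 30.0
```

View pics/end.png

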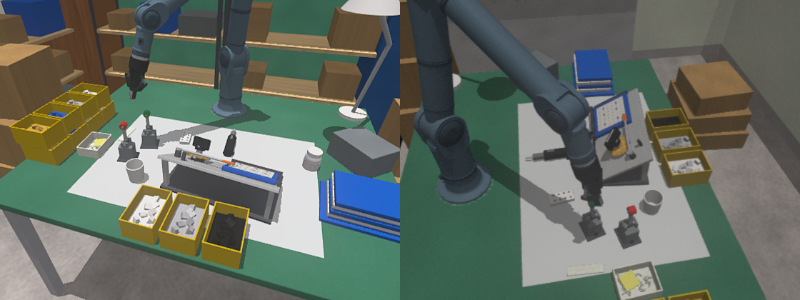

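Both rollers stand upright, green at scene (148,113) and red at (124,126). The tongue is still down, the gripper is clear of everything, and the bench items haven't moved. I'll hand the job in.

```bash
python3 -c "
from plant import arm
print(arm.finish_job())"
```

```text
the job is handed in; nothing more can be done
None
```

I handed the job in at about 24 s: by camera the lever is down in the notch (tongue 30 mm down), the green switch was tripped at about 0.5 rad and sprang back, and the bench items look unmoved; the hand-in gave no verdict. I first pressed the green roller briefly (about 12 N) against its stop side before finding the free direction.

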